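Fit the bearing sleeve and lift out the compressor rotor

TASK

Put the taller of the two brass sleeves over the rotor's upright shaft and lower it gently, without dropping it, until it sits fully down on the rotor. Then take the shaft above the sleeve, lift the rotor straight up out of its stand with the sleeve aboard, and finish while still holding it steady and level, with about 10 cm of air between rotor and stand, over the stand. Leave the other parts on the bench where they are.

Things in the scene. Friction and masses are not known exactly. Their poses are not given: they have to be found in the camera images.
- rotor: Loose round compressor rotor, about 0.6 kg, upright in the stand. Origin: centre of its drum's underside; z up along the shaft. Drum: dark steel, 56 mm diameter (end discs 51), z 0 to 35 mm. Bare steel shaft, 16 mm diameter, z 35 to 101 mm, its last 5 mm tapering to 10 mm. A 16 mm stub under the drum, down to z -20 mm, sits in the stand's hole
- rotor_seat (a point): Centre of the flat top face of the rotor's drum (at the foot of the shaft), where the sleeve must sit; z up along the shaft. The shaft's top is 66 mm above it
- stand: Fixed aluminium block, 110 x 110 mm, 40 mm high, with a hole of 20 mm diameter, 30 mm deep, in the middle of its top. Origin: centre of its underside, on the bench; z up. The rotor's drum rests on its top face
- sleeve: The taller plain brass sleeve, loose, a tube standing on the bench: outer diameter 36 mm, bore 20 mm, 28 mm high, about 165 g. Origin: centre of its lower end; z along its bore, up. Seated on the rotor it leaves 38 mm of shaft free above it
- sleeve_mid (a point): Centre of the taller sleeve, 14 mm from either end, on the bore's axis
- short_sleeve: The shorter brass sleeve, loose, not to be used: outer diameter 36 mm, bore 20 mm, 13 mm high, standing on the bench. Origin: centre of its lower end. The two sleeves and the valve stand at three places that are swapped from start to start
- valve: Bystander: loose brass valve standing on the bench, square 26 mm body with a round cap, 56 mm high, and a copper stub reaching 28 mm out along its x. Origin: centre of its underside
- bend: Bystander: loose U-shaped bend of 12 mm copper pipe lying flat, about 110 x 72 mm. Origin: its middle, on the bench
- screwdriver: Bystander: loose screwdriver lying on the bench along its own x. Origin: under its middle, on the bench
Not all that is in view belongs to the job. What is shaped like the rotor but orange or red is not meant.

How it is judged:
On the way, in this order (a step that is already met when the one before it is completed fails the run):
1. the taller sleeve sits fully down on the rotor, round its shaft, while the rotor still stands in the stand (horizontal distance between sleeve_mid and rotor_seat below 0.004 m and z of sleeve_mid in the frame of rotor_seat between 0.011 and 0.017 m and z of rotor in the frame of stand below 0.045 m and angle between rotor's own z axis and vertical below 0.1 rad), for 0.2 s.
2. the rotor is lifted clear of the stand, in the gripper (z of rotor in the frame of stand above 0.08 m and contact force between rotor and stand below 0.1 N and contact force between the fingers and rotor above 2 N), for 0.2 s.
At the end, for the whole second after the job is handed in: The gripper holds the rotor still (under 30 mm/s, 0.3 rad/s), upright within 0.1 rad, its drum 65 to 155 mm above the stand, within 60 mm of the stand's centre sideways, free of the stand, with the taller sleeve down on the drum (within 4 mm) round the shaft (z of rotor in the frame of stand between 0.105 and 0.195 m and horizontal distance between rotor and stand below 0.06 m and angle between rotor's own z axis and vertical below 0.1 rad and linear speed of rotor below 0.03 m/s and angular speed of rotor below 0.3 rad/s and contact force between rotor and stand below 0.1 N and contact force between the fingers and rotor above 2 N and horizontal distance between sleeve_mid and rotor_seat below 0.006 m and z of sleeve_mid in the frame of rotor_seat between 0.011 and 0.018 m); the arm keeps its last pose, push and grip.
It fails at once if the sleeve is dropped down the shaft (over 0.5 m/s) (horizontal distance between sleeve_mid and rotor_seat below 0.01 m and z of rotor in the frame of stand below 0.045 m and z of sleeve_mid in the frame of rotor_seat below 0.08 m and linear speed of sleeve above 0.5 m/s).
It fails at once if the rotor is tipped by more than 0.35 rad (angle between rotor's own z axis and vertical above 0.35 rad).
It fails at once if another part on the bench is moved by more than 30 mm (distance of any of short_sleeve, valve, bend, screwdriver from where it was at the start of the episode above 0.03 m).
It also fails if it takes over 53 s, if anything falls off the work surface, if the arm or the gripper's body presses on something with over 40 N, if the wrist force passes 120 N, or if a joint passes its speed limit or range.

ROBOT

A 6-joint arm with a two-finger parallel gripper is mounted at the origin on the work surface. World frame = base frame: x ahead of the robot, y to its left, z up, the work surface at z = 0. Lengths are in m, angles in rad, forces in N, time in s.
With the tool pointing down it reaches from about 0.35 to 0.975 m from the base axis. Payload 17.4 kg.
Tool frame: the origin (TCP) lies midway between the tips of the shut fingers; the grasp point (between the pads) lies ctrl.pinch_z behind it (ctrl.pinch_z is the distance from the TCP to the grasp point, in m); z points along the fingers, y is the line along which they close (so a half turn about z gives the same grasp; the last joint's range is limited). The gripper opens to 85 mm and grips with 20 to 120 N. Pads are 22 mm wide; open, the fingers measure 114 mm over their backs; the gripper's body (76 mm by 85 mm) begins 54 mm behind the grasp point. The pads swing forward as they close: fully open they stand 13 mm farther back than shut.
Start: joints at [-1.368, 0.116, 1.442, -0, 1.584, -0.038], TCP at [0.161, -0.656, 0.231] pointing down, gripper open.
Joint ranges: [-2.83, 2.83], [-0.83, 2.19], [0.07, 2.5], [-1.14, 4.28], [0.01, 3], [-2.97, 2.97]. Speed limits (rad/s): [1.89, 1.89, 2.22, 3.14, 3.14, 3.14].

INTERFACE

Orientations are given as a unit quaternion [x, y, z, w].
In Python, from rig import ctrl gives the robot as it stands.
- The arm moves only by the tool move_arm, never from a script. Its argument "motion" is a list of rows, each a list of 7 numbers: the opening, from 0 (shut) to 1 (fully open), then the shift along the tool's x, y, z in mm, then the turn, a rotation vector about the tool's x, y, z in rad. A call has 1 to 5 rows; each row shifts and turns the commanded pose from where the row before left it, along the tool's axes as they then stand; what a row does not reach is not made up. A row lasts 1/10 s, in which the tool goes at most 50 mm and 8.59 degrees, less where a joint would pass 70% of its speed; a pose out of reach is approached as far as the arm can. A call is refused whole if a number of a shift passes 50 or a number of a turn 0.15, either way. A call with a gripper value outside its range is refused whole. The fingers move at their own pace and stop on an object; the grip force is fixed at half the most. Time passes only in rows, so rows that do not move let the fingers close. It gives the time, the measured TCP pose, the force, the opening and the grip force at its end, in the units of the state.
- ctrl.get_state(): the state, without advancing time (a new reading comes with each control period).
- ctrl.snapshot(name): name is "scene" or "top" or "wrist"; returns a dict with "color" (480x640x3 uint8, red, green, blue), "fov_y" (degrees; the focal length in pixels is half the picture's height over the tangent of half this angle, whatever the lens; pixels are square), "cx", "cy" (the principal point, pixels), "dist_coeffs" ([k1, k2, p1, p2, k3] as OpenCV has them; the pictures are not rectified), "T" (4x4, takes a point from camera to world coordinates). Camera axes: x right, y down, z forward; pixel columns grow to the right and rows downward; lengths in m; the calibration is good to about 2 mm. A picture is of the moment at which its call begins. There is no depth.
- ctrl.hand_in(): hands the job in; it is judged then, once.
The state is a dict: "time_s": time; "joint_positions": joint angles; "dq": joint speeds; "effort": joint torques, N m; "ee_pos": TCP position; "tcp_rot": TCP orientation; "contact_force": force on the tool from outside, world axes, zero at the start; "moment": the same for the moment, N m; "gripper_width": finger opening in m; "finger_force": force on a finger pad.
Only numpy, scipy, OpenCV 4.12 (cv2) and the standard library are available. Lean on these libraries where they do the work, as an engineer would, in place of code of your own. Each camera call takes 0.05 s, during which the arm holds its last target. There are 200 camera calls.

## Working session

There is one attempt and no reset: what is moved stays moved. The work goes in short steps, Python scripts to look and compute and a tool call to move; the robot and the scene stay as the last step left them, time stands still between calls to the robot, and variables do not carry over. Pictures are saved under pics/ and viewed, at most 10 in all, crops included, and the job is handed in when it is done.

Besides the shell and the picture viewer there is one more tool, called after "Call:" by a JSON object that holds its "method" and its "body". move_arm: Moves the arm, as the interface text tells. Its arguments: {"type":"object","properties":{"motion":{"type":"array","items":{"type":"array","items":{"type":"number"}}}},"required":["motion"]}

```bash
ls; mkdir -p pics
cat > h.py <<'E'
import numpy as np,cv2
from rig import ctrl
from scipy.spatial.transform import Rotation as R
def snap(n,f=None):
    s=ctrl.snapshot(n)
    if f: cv2.imwrite('pics/'+f+'.png',s['color'][:,:,::-1])
    return s
def K(s):
    f=240/np.tan(np.radians(s['fov_y'])/2); return np.array([[f,0,s['cx']],[0,f,s['cy']],[0,0,1]])
def ray(s,p):
    u=cv2.undistortPoints(np.array([[p]],float),K(s),np.array(s['dist_coeffs']))[0,0]
    T=np.array(s['T']); return T[:3,3],T[:3,:3]@np.array([u[0],u[1],1])
def onz(s,p,z):
    o,d=ray(s,p); return o+d*(z-o[2])/d[2]
def proj(s,P):
    T=np.linalg.inv(np.array(s['T'])); q=T[:3,:3]@np.array(P)+T[:3,3]
    return cv2.projectPoints(q[None,None],np.zeros(3),np.zeros(3),K(s),np.array(s['dist_coeffs']))[0].ravel()
E
python3 - <<'E'
from h import *
for n in('scene','top'):
    s=snap(n,n+'0'); print(n,s['fov_y'],np.round(s['T'],3).tolist())
print(ctrl.get_state(),ctrl.pinch_z)
E
```

```text
pics
scene 45.10762532988027 [[0.325, 0.653, -0.685, 1.245], [0.946, -0.207, 0.251, -0.191], [0.022, -0.729, -0.684, 0.765], [0.0, 0.0, 0.0, 1.0]]
top 51.67245717286378 [[-0.019, -0.989, 0.147, 0.423], [-1.0, 0.019, -0.001, 0.077], [-0.002, -0.147, -0.989, 1.028], [0.0, 0.0, 0.0, 1.0]]
{'time_s': 0.1, 'joint_positions': array([-1.36782468e+00,  1.16424780e-01,  1.44220455e+00,  3.22757588e-05,
        1.58400060e+00, -3.78291620e-02]), 'dq': array([-0.00024724, -0.00070028, -0.00176459, -0.0006175 , -0.00283181,
        0.00027905]), 'effort': array([ 1.09782097e-03, -7.33669925e+01, -6.33792901e+01, -8.32956198e-05,
        5.21428330e-03,  2.98799637e-05]), 'ee_pos': array([ 0.16092045, -0.6553584 ,  0.23064115]), 'tcp_rot': array([ 9.92760465e-01,  1.20109910e-01, -2.66941871e-05, -5.18200081e-04]), 'contact_force': array([ 0.37171321, -0.5140114 ,  0.39543882]), 'moment': array([ 0.0281526 ,  0.01691756, -0.0048012 ]), 'finger_force': 0.0, 'gripper_width': 0.08551523240290697} 0.0187
```

View pics/top0.png

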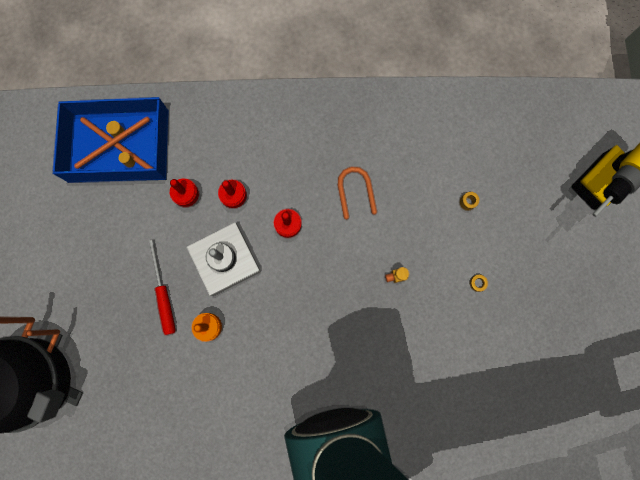

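View pics/scene0.png

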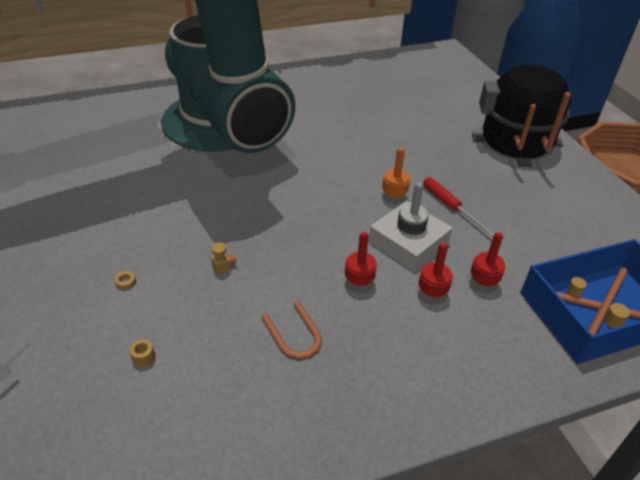

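The pictures show these candidates:
- **Brass rings:** A is at top (470,201) / scene (142,353), and B is at top (480,283) / scene (124,280). A looks taller in the scene view. The cylinders in the blue tray are clutter.
- **Rotors:** the grey one in the white stand, at top (220,257) / scene (413,215), is the one meant. The red and orange ones are decoys.

I'll measure these and confirm with one crop.

```bash
cat > m.py <<'E'
from h import *
t=snap('top');c=snap('scene')
def brass(s,box):
    x0,y0,x1,y1=box; h=cv2.cvtColor(s['color'],cv2.COLOR_RGB2HSV)[y0:y1,x0:x1]
    m=cv2.inRange(h,(12,110,60),(32,255,255)); ys,xs=np.nonzero(m)
    cn=max(cv2.findContours(m,cv2.RETR_EXTERNAL,cv2.CHAIN_APPROX_NONE)[0],key=cv2.contourArea)
    hull=cv2.convexHull(cn); M=cv2.moments(hull)
    return np.array([M['m10']/M['m00']+x0,M['m01']/M['m00']+y0]),(xs.min()+x0,ys.min()+y0,xs.max()+x0,ys.max()+y0)
for n,bt,bs in(('A',(450,180,490,222),(115,325,170,380)),('B',(460,265,500,305),(100,260,150,300))):
    a,ba=brass(t,bt);b,bb=brass(c,bs)
    print(n,a,ba,b,bb,[(onz(t,a,z).round(4),onz(c,b,z).round(4)) for z in(.0065,.014)])
h=cv2.cvtColor(t['color'],cv2.COLOR_RGB2HSV)
m=cv2.inRange(h,(0,0,175),(180,40,255)); m[:215]=0;m[305:]=0;m[:,:175]=0;m[:,270:]=0
cn=max(cv2.findContours(m,cv2.RETR_EXTERNAL,cv2.CHAIN_APPROX_NONE)[0],key=cv2.contourArea)
r=cv2.minAreaRect(cn);print(r,onz(t,r[0],.04))
for p in cv2.boxPoints(r):print(p,onz(t,p,.04).round(4))
a=cv2.resize(t['color'][215:305,170:280],None,fx=6,fy=6,interpolation=cv2.INTER_CUBIC)[:540,:400*2]
b=cv2.resize(c['color'][170:280,350:470],(400,367));d=cv2.resize(c['color'][260:380,90:190],(400,480))
o=np.zeros((600,800,3),np.uint8);o[:300,:400]=cv2.resize(t['color'][215:305,160:280],(400,300))
o[300:600,:400]=cv2.resize(t['color'][180:300,400:560],(400,300))
o[:300,400:]=cv2.resize(c['color'][170:260,350:470],(400,300));o[300:,400:]=cv2.resize(c['color'][255:375,80:240],(400,300))
cv2.imwrite('pics/crop.png',o[:,:,::-1])
E
python3 m.py
```

```text
A [469.29795918 200.51972789] (np.int64(460), np.int64(192), np.int64(478), np.int64(209)) [141.89002732 352.82991803] (np.int64(130), np.int64(340), np.int64(153), np.int64(366)) [(array([ 0.6594, -0.2603,  0.0065]), array([ 0.6512, -0.2563,  0.0065])), (array([ 0.6577, -0.2578,  0.014 ]), array([ 0.657 , -0.2556,  0.014 ]))]
B [478.70395227 282.67337808] (np.int64(470), np.int64(274), np.int64(487), np.int64(291)) [124.57864078 279.8763754 ] (np.int64(115), np.int64(272), np.int64(134), np.int64(288)) [(array([ 0.4843, -0.2687,  0.0065]), array([ 0.4842, -0.2665,  0.0065])), (array([ 0.4838, -0.2662,  0.014 ]), array([ 0.4917, -0.2658,  0.014 ]))]
((221.70001220703125, 258.3999938964844), (53.21841049194336, 54.560054779052734), 63.43495178222656) [0.54136399 0.2589333  0.04      ]
[185.40002 246.8    ] [0.5663 0.3332 0.04  ]
[234.20001 222.4    ] [0.6146 0.234  0.04  ]
[258. 270.] [0.5167 0.1857 0.04  ]
[209.20001 294.4    ] [0.4695 0.2836 0.04  ]
```

View pics/crop.png

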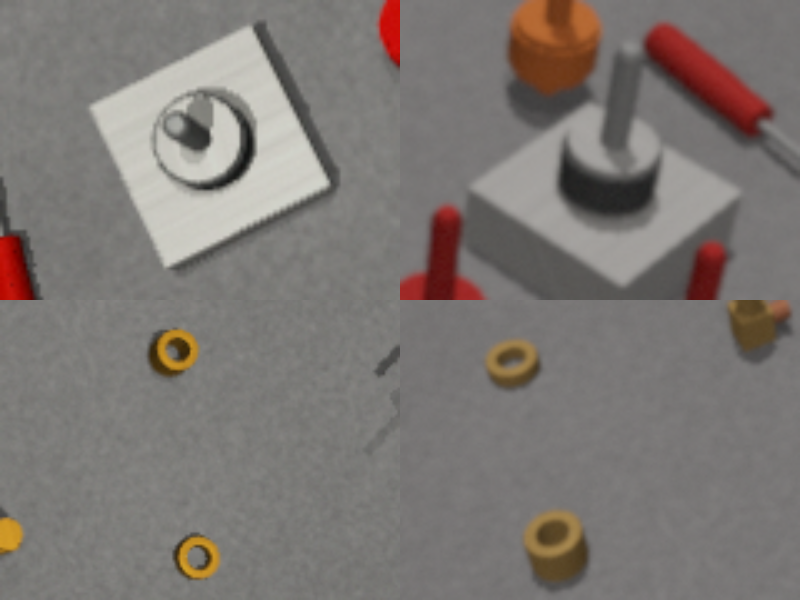

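The crop confirms it: A is the taller sleeve, and both views agree on (0.657, -0.257) at mid-height. The grey rotor stands in the white stand at about (0.541, 0.259). Moving over sleeve A.

Call:
{"method": "move_arm", "body": {"motion": [[1,41,-19,0,0,0,0],[1,41,-19,0,0,0,0],[1,41,-19,0,0,0,0],[1,41,-19,0,0,0,0],[1,41,-19,0,0,0,0]]}}

```text
time_s: 0.7
ee_pos: [0.3385, -0.513, 0.2313]
tcp_rot: [0.993, 0.12, 0.0, -0.0]
contact_force: [0.0, -1.4, 0.1]
gripper_width: 0.0852
finger_force: 0.0
```

Call:
{"method": "move_arm", "body": {"motion": [[1,41,-19,0,0,0,0],[1,41,-19,0,0,0,0],[1,41,-19,0,0,0,0],[1,41,-19,0,0,0,0],[1,41,-19,0,0,0,0]]}}

```text
time_s: 1.2
ee_pos: [0.515, -0.3718, 0.2313]
tcp_rot: [0.993, 0.12, -0.0, -0.0]
contact_force: [0.4, -1.0, -0.3]
gripper_width: 0.0856
finger_force: 0.0
```

Call:
{"method": "move_arm", "body": {"motion": [[1,41,-19,20,0,0,0],[1,41,-19,20,0,0,0],[1,41,-19,20,0,0,0],[1,41,-19,20,0,0,0],[1,0,0,0,0,0,0]]}}

```text
time_s: 1.7
ee_pos: [0.6569, -0.2563, 0.147]
tcp_rot: [0.993, 0.122, -0.002, -0.002]
contact_force: [-0.1, -0.4, 0.1]
gripper_width: 0.0855
finger_force: 0.0
```

```bash
cat >> h.py <<'E'
def rem(P):
    st=ctrl.get_state(); r=R.from_quat(st['tcp_rot'])
    print('t',round(st['time_s'],2),'tcp',st['ee_pos'].round(4),'F',st['contact_force'].round(1),'w',round(st['gripper_width'],4),'ff',st['finger_force'],'tilt',r.as_matrix()[:,2].round(4))
    print('remaining tool mm',(r.inv().apply(np.array(P)-st['ee_pos'])*1000).round(1))
E
python3 - <<'E'
from h import *
rem([.657,-.257,.15]); s=snap('wrist','w0'); print(np.round(s['T'],3).tolist(),s['fov_y'],proj(s,[.657,-.257,.028]))
E
```

```text
t 1.7 tcp [ 0.6569 -0.2563  0.147 ] F [-0.1 -0.4  0.1] w 0.0855 ff 0.0 tilt [-0.004   0.0028 -1.    ]
remaining tool mm [-0.1  0.7 -3. ]
[[0.243, -0.93, -0.276, 0.728], [-0.97, -0.233, -0.067, -0.239], [-0.002, 0.284, -0.959, 0.291], [0.0, 0.0, 0.0, 1.0]] 61.45868349065037 [317.24925757 227.36794684]
```

View pics/w0.png

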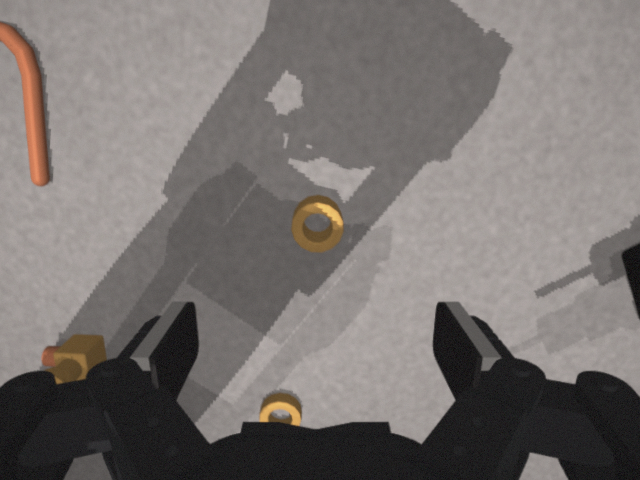

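The wrist view shows the tall sleeve at (317,224), midway between the fingers. The short sleeve is at (281,412), the valve at (75,355), and both are clear. Refining the sleeve position from this view.

```bash
cat > sl.py <<'E'
from h import *
s=snap('wrist')
h=cv2.cvtColor(s['color'],cv2.COLOR_RGB2HSV)
m=cv2.inRange(h,(12,90,40),(35,255,255))[170:280,260:380]
cn=max(cv2.findContours(m,cv2.RETR_EXTERNAL,cv2.CHAIN_APPROX_NONE)[0],key=cv2.contourArea)
hull=cv2.convexHull(cn);M=cv2.moments(hull);c=np.array([M['m10']/M['m00']+260,M['m01']/M['m00']+170])
print(c,cv2.boundingRect(cn)); P=onz(s,c,.014);print(P.round(4)); rem([P[0],P[1],.002])
E
python3 sl.py
```

```text
[314.53569864 220.74003504] (29, 22, 52, 57)
[ 0.6561 -0.257   0.014 ]
t 1.8 tcp [ 0.6552 -0.2595  0.1502] F [-1.   0.5  0.5] w 0.0851 ff 0.0 tilt [-1.7e-03  6.0e-04 -1.0e+00]
remaining tool mm [  1.6  -2.  148.2]
```

Call:
{"method": "move_arm", "body": {"motion": [[1,1.5,-2,20,0,0,0],[1,0,0,30,0,0,0],[1,0,0,30,0,0,0],[1,0,0,10,0,0,0],[1,0,0,0,0,0,0]]}}

```text
time_s: 2.3
ee_pos: [0.655, -0.2586, 0.0607]
tcp_rot: [0.993, 0.12, -0.001, -0.0]
contact_force: [0.0, -0.5, 1.2]
gripper_width: 0.0855
finger_force: 0.0
```

Run:
```python
from h import *
rem([.6563,-.257,.002]); s=snap('wrist','w1')
```

```text
t 2.3 tcp [ 0.655  -0.2586  0.0607] F [ 0.  -0.5  1.2] w 0.0855 ff 0.0 tilt [-1.5e-03  5.0e-04 -1.0e+00]
remaining tool mm [ 1.7 -1.2 58.7]
```

View pics/w1.png

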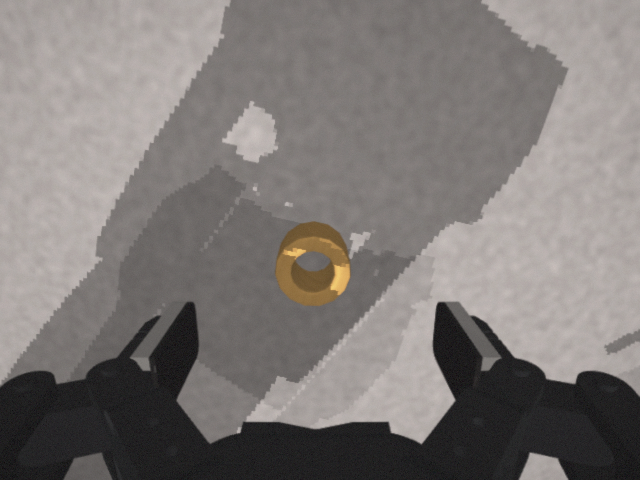

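The wrist view shows the sleeve's top ring centred near (313,271), between the pads, so a small correction and the descent follow.

Run:
```python
from h import *
s=snap('wrist');P=onz(s,(313,271),.028);print(P);rem([P[0],P[1],.002])
h=cv2.cvtColor(s['color'],cv2.COLOR_RGB2HSV)
m=cv2.inRange(h,(12,90,40),(35,255,255))
cn=max(cv2.findContours(m,cv2.RETR_EXTERNAL,cv2.CHAIN_APPROX_NONE)[0],key=cv2.contourArea)
M=cv2.moments(cv2.convexHull(cn));c=(M['m10']/M['m00'],M['m01']/M['m00']);print(c,cv2.boundingRect(cn),onz(s,c,.0145))
print(proj(s,[*ctrl.get_state()['ee_pos'][:2],.028]))
```

```text
[ 0.65753859 -0.25695419  0.028     ]
t 2.4 tcp [ 0.6563 -0.2588  0.0633] F [0.3 0.9 1.1] w 0.0855 ff 0.0 tilt [ 1.8e-03 -8.0e-04 -1.0e+00]
remaining tool mm [ 1.5 -1.5 61.3]
(311.8066398873897, 264.392797061146) (275, 222, 74, 84) [ 0.65570114 -0.25672683  0.0145    ]
[316.10571474 274.19972561]
```

Call:
{"method": "move_arm", "body": {"motion": [[1,0.5,-1.5,20,0,0,0],[1,0,0,20,0,0,0],[1,0,0,13,0,0,0],[1,0,0,5,0,0,0],[0.6,0,0,0,0,0,0]]}}

```text
time_s: 2.9
ee_pos: [0.6562, -0.2566, 0.0036]
tcp_rot: [0.993, 0.12, 0.0, 0.0]
contact_force: [0.6, -0.1, 0.2]
gripper_width: 0.0733
finger_force: 0.0
```

Call:
{"method": "move_arm", "body": {"motion": [[0.45,0,0,0,0,0,0],[0,0,0,0,0,0,0],[0,0,0,0,0,0,0],[0,0,0,0,0,0,0],[0,0,0,0,0,0,0]]}}

```text
time_s: 3.4
ee_pos: [0.6566, -0.2568, 0.0048]
tcp_rot: [0.993, 0.12, 0.001, 0.0]
contact_force: [-1.6, -0.5, 7.3]
gripper_width: 0.0346
finger_force: 59.6
```

Call:
{"method": "move_arm", "body": {"motion": [[0,0,0,-5,0,0,0],[0,0,0,-15,0,0,0],[0,0,0,-30,0,0,0],[0,0,0,-30,0,0,0],[0,0,0,0,0,0,0]]}}

```text
time_s: 3.9
ee_pos: [0.6579, -0.2572, 0.0896]
tcp_rot: [0.993, 0.12, 0.003, 0.002]
contact_force: [1.3, 0.3, -1.1]
gripper_width: 0.0345
finger_force: 60.1
```

```bash
python3 - <<'E'
from h import *
s=snap('wrist','w2');rem([.5415,.259,.25])
s=snap('scene');c=proj(s,[.656,-.257,.08]).astype(int);print(c)
cv2.imwrite('pics/s2.png',cv2.resize(s['color'][c[1]-60:c[1]+60,max(0,c[0]-80):c[0]+80],None,fx=4,fy=4)[:,:,::-1])
E
python3 -c "
import cv2,numpy as np
a=cv2.imread('pics/w2.png');b=cv2.imread('pics/s2.png');print(b.shape)
o=np.zeros((600,800,3),np.uint8);o[:300,:400]=cv2.resize(a,(400,300));o[:300,400:]=cv2.resize(b,(400,300));o[300:,:400]=cv2.resize(a[200:440,160:480],(400,300));cv2.imwrite('pics/c2.png',o)"
```

```text
t 3.95 tcp [ 0.6572 -0.2569  0.0869] F [-0.4 -0.6 -2.8] w 0.035 ff 60.07417771965265 tilt [ 0.0042 -0.0018 -1.    ]
remaining tool mm [  11.3 -528.1 -164.5]
[132 326]
(480, 640, 3)
```

View pics/c2.png

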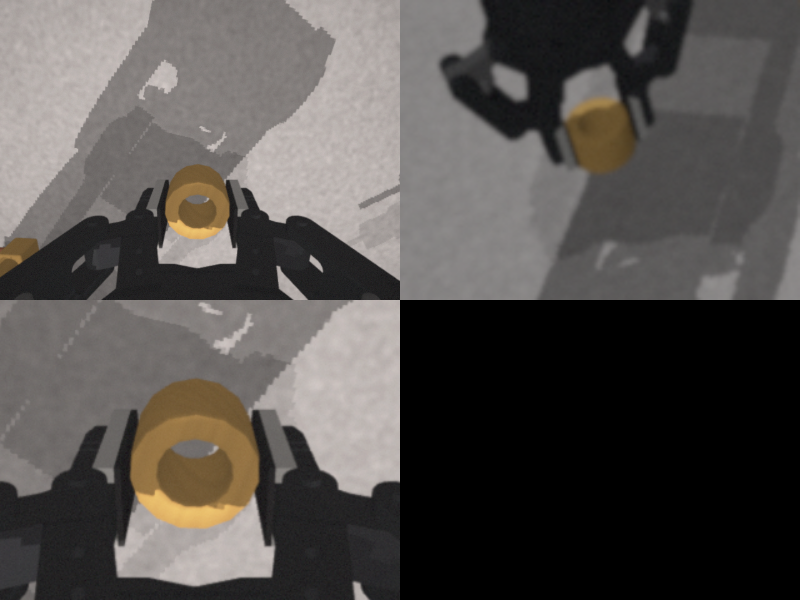

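The wrist and scene crops show the sleeve held upright between the pads, with its top ring at about (316,336) in the wrist view. Carrying it towards the stand, stopping short to look.

Call:
{"method": "move_arm", "body": {"motion": [[0,0,-25,-35,0,0,0],[0,0,-35,-35,0,0,0],[0,0,-40,-25,0,0,0],[0,0,-40,-25,0,0,0],[0,0,-40,-20,0,0,0]]}}

```text
time_s: 4.5
ee_pos: [0.6123, -0.0803, 0.2237]
tcp_rot: [0.993, 0.12, -0.0, -0.0]
contact_force: [0.4, 0.3, -2.7]
gripper_width: 0.0347
finger_force: 60.6
```

Call:
{"method": "move_arm", "body": {"motion": [[0,0,-45,0,0,0,0],[0,0,-45,0,0,0,0],[0,0,-45,0,0,0,0],[0,0,-45,0,0,0,0],[0,0,-40,0,0,0,0]]}}

```text
time_s: 5.0
ee_pos: [0.5595, 0.1338, 0.2222]
tcp_rot: [0.993, 0.12, -0.001, -0.0]
contact_force: [1.0, 0.6, -1.6]
gripper_width: 0.0346
finger_force: 60.6
```

Call:
{"method": "move_arm", "body": {"motion": [[0,0,-30,0,0,0,0],[0,0,-20,0,0,0,0],[0,0,-10,0,0,0,0],[0,0,0,0,0,0,0],[0,0,0,0,0,0,0]]}}

```text
time_s: 5.5
ee_pos: [0.5465, 0.1896, 0.2228]
tcp_rot: [0.993, 0.12, -0.0, 0.0]
contact_force: [-0.6, -0.9, -1.9]
gripper_width: 0.0343
finger_force: 60.6
```

Run:
```python
from h import *
rem([.5415,.259,.22]);s=snap('wrist','w3');rem([.5415,.259,.22])
st=ctrl.get_state();r=R.from_quat(st['tcp_rot']).as_matrix()
p=st['ee_pos']+r@[0,0,-.024];print('tcp proj at sleeve top',proj(s,p))
print('rotor tip, seat proj',proj(s,[.5415,.259,.141]),proj(s,[.5415,.259,.075]))
```

```text
t 5.5 tcp [0.5465 0.1896 0.2228] F [-0.6 -0.9 -1.9] w 0.0343 ff 60.5526689440012 tilt [-7.e-04 -5.e-04 -1.e+00]
remaining tool mm [ 11.7 -68.6   2.8]
t 5.55 tcp [0.5466 0.1894 0.223 ] F [ 0.6  0.4 -1.4] w 0.0349 ff 60.55374277755618 tilt [-4.e-04 -4.e-04 -1.e+00]
remaining tool mm [ 11.6 -68.8   3. ]
tcp proj at sleeve top [316.99152487 340.68189051]
rotor tip, seat proj [197.56894421 225.22386771] [222.41765683 201.96785389]
```

View pics/w3.png

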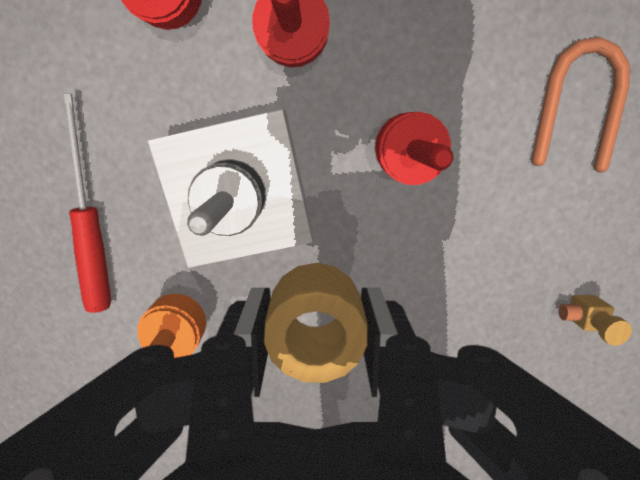

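The wrist view shows the shaft tip at (197,225), within a pixel of the prediction. The sleeve's ring centre is at about (316,337), so it sits about 1.3 mm ahead of the TCP in tool x. Moving over the shaft.

Call:
{"method": "move_arm", "body": {"motion": [[0,3,-20,0,0,0,0],[0,4,-28,0,0,0,0],[0,3.3,-20.7,0,0,0,0],[0,0,0,30,0,0,0],[0,0,0,30,0,0,0]]}}

```text
time_s: 6.05
ee_pos: [0.5406, 0.2592, 0.1631]
tcp_rot: [0.993, 0.12, 0.001, -0.0]
contact_force: [-0.3, -0.8, -2.3]
gripper_width: 0.0348
finger_force: 60.6
```

Call:
{"method": "move_arm", "body": {"motion": [[0,0,0,4,0,0,0],[0,0,0,0,0,0,0],[0,0,0,0,0,0,0],[0,0,0,0,0,0,0]]}}

```text
time_s: 6.45
ee_pos: [0.5407, 0.2594, 0.1611]
tcp_rot: [0.993, 0.12, 0.001, -0.0]
contact_force: [-0.8, -0.1, -0.7]
gripper_width: 0.0347
finger_force: 60.6
```

Run:
```python
from h import *
w=snap('wrist');s=snap('scene');t=snap('top');rem([.5415,.259,.079])
st=ctrl.get_state();r=R.from_quat(st['tcp_rot']).as_matrix();print('sleeve top proj',proj(w,st['ee_pos']+r@[.0013,0,-.024]))
o=np.zeros((600,800,3),np.uint8)
c=proj(s,[.5415,.259,.13]).astype(int);print(c)
o[:300,:400]=cv2.resize(s['color'][c[1]-45:c[1]+45,c[0]-60:c[0]+60],(400,300),interpolation=cv2.INTER_CUBIC)
c=proj(t,[.5415,.259,.13]).astype(int)
o[:300,400:]=cv2.resize(t['color'][c[1]-45:c[1]+45,c[0]-60:c[0]+60],(400,300))
o[300:,:400]=cv2.resize(w['color'][210:450,160:480],(400,300));o[300:,400:]=cv2.resize(w['color'],(400,300))
cv2.imwrite('pics/c4.png',o[:,:,::-1])
```

```text
t 6.6 tcp [0.5403 0.2595 0.1603] F [ 0.2  0.6 -1.7] w 0.0347 ff 60.563179068267345 tilt [ 1.2e-03  5.0e-04 -1.0e+00]
remaining tool mm [ 0.9  0.8 81.3]
sleeve top proj [315.69209208 336.68283346]
[417 188]
```

View pics/c4.png

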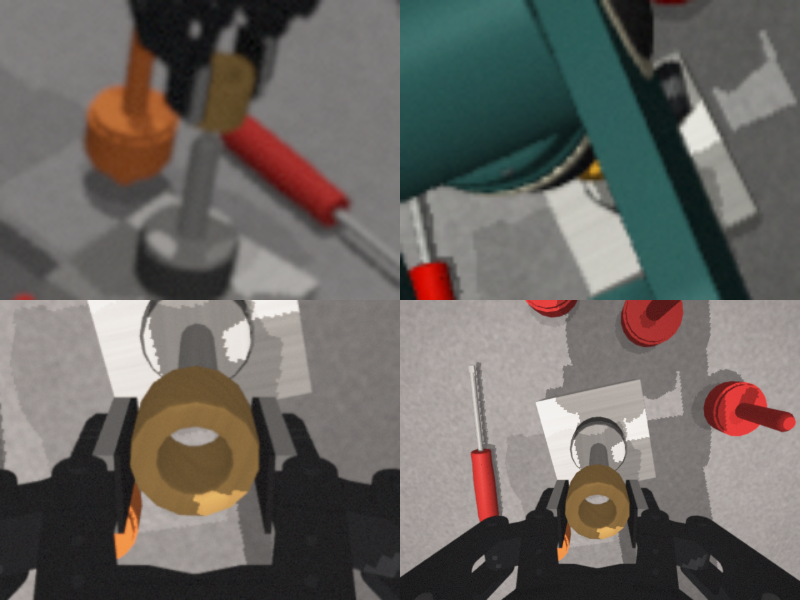

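The wrist crop shows the shaft about 0.8 mm to the right of the sleeve axis, and the scene crop also hints at a sideways offset. Quantifying this from the scene camera before lowering.

Run:
```python
from h import *
s=snap('scene');img=s['color'];h=cv2.cvtColor(img,cv2.COLOR_RGB2HSV)
m=cv2.inRange(h,(12,90,30),(32,255,255))[150:200,400:440]
n,l,stt,ce=cv2.connectedComponentsWithStats(m)
for i in range(1,n):
    if stt[i,4]>20: print('brass',stt[i]+[400,150,0,0,0])
i=1+stt[1:,4].argmax()
for y in range(50):
    xs=np.nonzero(l[y]==i)[0]
    if len(xs):print(y+150,xs.min()+400,xs.max()+400,end='; ')
print()
P=np.array([.5415,.259]);rt=np.array(s['T'])[:3,0]
for y in range(184,218,3):print(y,img[y,400:432].mean(1).astype(int))
for z in(.141,.12,.1,.08):print(z,proj(s,[*P,z]),proj(s,np.array([*P,z])+rt*.008))
st=ctrl.get_state();r=R.from_quat(st['tcp_rot']).as_matrix();q=st['ee_pos']+r@[.0013,0,0]
for dz in(-.004,.010,.024):print('sleeve pred',proj(s,q+[0,0,dz]),proj(s,q+[0,0,dz]+rt*.018))
```

```text
brass [417 159  17  24 293]
brass [400 171   9  16  66]
159 420 429; 160 420 430; 161 419 431; 162 420 432; 163 420 433; 164 420 433; 165 420 433; 166 420 433; 167 420 433; 168 420 433; 169 420 432; 170 419 432; 171 419 432; 172 419 431; 173 419 430; 174 419 430; 175 419 430; 176 418 430; 177 418 429; 178 418 429; 179 418 428; 180 417 428; 181 417 426; 182 419 425; 
184 [ 76  72  76  77  83  84  85  80  77  94 115 121 124 125 118 104  91  85
  84  81  83  83  81  67  49  47  46  56  57  67  70  72]
187 [ 72  70  68  68  66  67  63  68  80 106 120 123 122 113  91  76  78  85
  87  88  87  84  81  74  64  49  41  41  43  47  51  60]
190 [ 68  66  66  66  64  64  66  73  94 115 123 123 120 106  82  77  77  80
  82  84  81  84  94 104  98  79  69  64  56  45  40  42]
193 [ 70  68  64  69  68  82  95 108 110 114 115 117 107  86  77  77  80  82
  83  82  82  91 106 121 121 118 111 100  91  79  67  58]
196 [ 68  71  67  70  70  74  83  98 105 109 109 107  94  79  75  82  84  83
  85  84  86  99 118 123 125 124 124 126 124 118 105  97]
199 [ 68  69  67  70  70  70  73  81  93 103 109 101  84
[... 634 characters left out ...]
2 149 151 147 145 136 122 104  94  88  85  86  85  87  85  86
  90  93  95  95  96  96  97  99 104 105 116 131 130 123]
217 [ 53  74  97 119 136 145 150 144 129 108  97  95  95  96  96  97  98  98
  99 101 108 111 114 117 115 111  99  86 111 140 152 151]
0.141 [418.10067833 183.90104843] [422.62830955 183.90076321]
0.12 [416.40154989 193.20758792] [420.86629654 193.20735788]
0.1 [414.82671459 201.8337851 ] [419.23317803 201.83360355]
0.08 [413.29253327 210.23770754] [417.64221926 210.23757084]
sleeve pred [419.74431252 176.99289377] [430.03279089 176.99213349]
sleeve pred [420.9313702 170.5116854] [431.31836317 170.51082831]
sleeve pred [422.14142465 163.9051639 ] [432.62884248 163.90420452]
```

Observed minus predicted is about +0.6 px for both shaft and sleeve, so the relative offset is only about 0.8 mm. Correcting it and lowering slowly.

Call:
{"method": "move_arm", "body": {"motion": [[0,-0.3,0.8,5,0,0,0],[0,0,0,5,0,0,0],[0,0,0,5,0,0,0],[0,0,0,5,0,0,0],[0,0,0,0,0,0,0]]}}

```text
time_s: 7.15
ee_pos: [0.5396, 0.2585, 0.1382]
tcp_rot: [0.993, 0.12, -0.001, 0.0]
contact_force: [-0.1, -0.4, -1.8]
gripper_width: 0.035
finger_force: 60.6
```

Call:
{"method": "move_arm", "body": {"motion": [[0,0,0,5,0,0,0],[0,0,0,5,0,0,0],[0,0,0,5,0,0,0],[0,0,0,5,0,0,0],[0,0,0,0,0,0,0]]}}

```text
time_s: 7.65
ee_pos: [0.5396, 0.2585, 0.1183]
tcp_rot: [0.993, 0.12, -0.001, 0.0]
contact_force: [0.3, 0.0, -1.5]
gripper_width: 0.035
finger_force: 60.6
```

Call:
{"method": "move_arm", "body": {"motion": [[0,0,0,7,0,0,0],[0,0,0,7,0,0,0],[0,0,0,7,0,0,0],[0,0,0,7,0,0,0],[0,0,0,0,0,0,0]]}}

```text
time_s: 8.15
ee_pos: [0.5395, 0.2584, 0.0899]
tcp_rot: [0.993, 0.12, -0.001, 0.0]
contact_force: [1.2, -0.1, -2.3]
gripper_width: 0.0345
finger_force: 60.5
```

Call:
{"method": "move_arm", "body": {"motion": [[0,0,0,2,0,0,0],[0,0,0,2,0,0,0],[0,0,0,1,0,0,0],[0,0,0,1,0,0,0],[0,0,0,0,0,0,0]]}}

```text
time_s: 8.65
ee_pos: [0.5399, 0.2586, 0.0853]
tcp_rot: [0.993, 0.12, -0.0, -0.0]
contact_force: [-0.7, 0.0, -1.9]
gripper_width: 0.0347
finger_force: 60.5
```

Call:
{"method": "move_arm", "body": {"motion": [[0,0,0,1.5,0,0,0],[0,0,0,1.5,0,0,0],[0,0,0,1,0,0,0],[0,0,0,0,0,0,0],[0,0,0,0,0,0,0]]}}

```text
time_s: 9.15
ee_pos: [0.5399, 0.2586, 0.0813]
tcp_rot: [0.993, 0.12, -0.0, -0.0]
contact_force: [0.1, -0.5, -2.2]
gripper_width: 0.035
finger_force: 60.5
```

Call:
{"method": "move_arm", "body": {"motion": [[0,0,0,1,0,0,0],[0,0,0,1,0,0,0],[0,0,0,0,0,0,0],[0,0,0,0,0,0,0]]}}

```text
time_s: 9.55
ee_pos: [0.54, 0.2587, 0.0798]
tcp_rot: [0.993, 0.12, 0.0, -0.0]
contact_force: [-2.6, -0.2, 5.6]
gripper_width: 0.0346
finger_force: 61.1
```

Contact of about 7 N at TCP z 0.0798, which matches the drum top at 0.075. Releasing.

Call:
{"method": "move_arm", "body": {"motion": [[0.5,0,0,0,0,0,0],[0.7,0,0,0,0,0,0],[0.8,0,0,0,0,0,0],[0.8,0,0,0,0,0,0],[0.8,0,0,0,0,0,0]]}}

```text
time_s: 10.05
ee_pos: [0.5399, 0.2586, 0.0792]
tcp_rot: [0.993, 0.12, -0.0, 0.0]
contact_force: [-0.3, 0.3, 0.5]
gripper_width: 0.0677
finger_force: 0.0
```

Call:
{"method": "move_arm", "body": {"motion": [[0.8,0,0,-10,0,0,0],[0.8,0,0,-20,0,0,0],[0.8,0,0,-3,0,0,0],[0.8,0,0,0,0,0,0],[0.8,0,0,0,0,0,0]]}}

```text
time_s: 10.55
ee_pos: [0.5397, 0.2585, 0.1118]
tcp_rot: [0.993, 0.12, -0.0, 0.0]
contact_force: [0.9, 0.0, -0.3]
gripper_width: 0.0685
finger_force: 0.0
```

Run:
```python
from h import *
w=snap('wrist');s=snap('scene');rem([.5415,.259,.109])
o=np.zeros((400,800,3),np.uint8)
c=proj(s,[.5415,.259,.11]).astype(int)
o[:,:400]=cv2.resize(s['color'][c[1]-45:c[1]+45,c[0]-45:c[0]+45],(400,400),interpolation=cv2.INTER_CUBIC)
o[:300,400:]=cv2.resize(w['color'],(400,300))
cv2.imwrite('pics/c5.png',o[:,:,::-1])
for z in(.103,.141):print(proj(w,[.5415,.259,z]))
```

```text
t 10.65 tcp [0.5396 0.2585 0.1115] F [ 0.1 -0.9  0.1] w 0.0683 ff 0.0 tilt [-1.e-03 -4.e-04 -1.e+00]
remaining tool mm [ 2.  -0.   2.5]
[315.90813917 294.31030898]
[316.22925135 344.04667815]
```

View pics/c5.png

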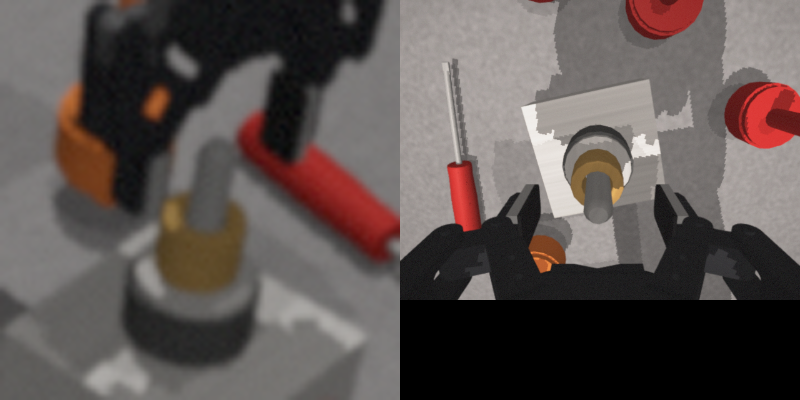

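The crops show the sleeve flat on the drum with bare shaft above it, the tip at about (317,339) in the wrist view and midway between the fingers. Gripping the shaft.

Call:
{"method": "move_arm", "body": {"motion": [[0.8,2,0,4,0,0,0],[0.5,0,0,0,0,0,0],[0.3,0,0,0,0,0,0],[0,0,0,0,0,0,0],[0,0,0,0,0,0,0]]}}

```text
time_s: 11.15
ee_pos: [0.5419, 0.259, 0.1085]
tcp_rot: [0.993, 0.12, 0.0, 0.0]
contact_force: [0.1, -1.3, -2.9]
gripper_width: 0.014
finger_force: 58.4
```

Call:
{"method": "move_arm", "body": {"motion": [[0,0,0,0,0,0,0],[0,0,0,0,0,0,0],[0,0,0,0,0,0,0],[0,0,0,0,0,0,0]]}}

```text
time_s: 11.55
ee_pos: [0.542, 0.259, 0.1085]
tcp_rot: [0.993, 0.12, 0.0, 0.0]
contact_force: [1.0, -3.5, 3.2]
gripper_width: 0.0145
finger_force: 59.0
```

Firm grip (about 59 N). Lifting slowly straight up.

Call:
{"method": "move_arm", "body": {"motion": [[0,0,0,-3,0,0,0],[0,0,0,-5,0,0,0],[0,0,0,-6,0,0,0],[0,0,0,-8,0,0,0],[0,0,0,-8,0,0,0]]}}

```text
time_s: 12.05
ee_pos: [0.5418, 0.2592, 0.1391]
tcp_rot: [0.993, 0.12, 0.0, -0.0]
contact_force: [0.3, -0.8, -7.2]
gripper_width: 0.0144
finger_force: 58.5
```

Call:
{"method": "move_arm", "body": {"motion": [[0,0,0,-8,0,0,0],[0,0,0,-8,0,0,0],[0,0,0,-8,0,0,0],[0,0,0,-8,0,0,0],[0,0,0,-8,0,0,0]]}}

```text
time_s: 12.55
ee_pos: [0.5418, 0.2591, 0.179]
tcp_rot: [0.993, 0.12, 0.0, -0.0]
contact_force: [-0.3, -0.3, -7.3]
gripper_width: 0.0141
finger_force: 58.5
```

Call:
{"method": "move_arm", "body": {"motion": [[0,0,0,-8,0,0,0],[0,0,0,-8,0,0,0],[0,0,0,-6,0,0,0],[0,0,0,-5,0,0,0],[0,0,0,-4,0,0,0]]}}

```text
time_s: 13.05
ee_pos: [0.5418, 0.2591, 0.2097]
tcp_rot: [0.993, 0.12, 0.0, -0.0]
contact_force: [-0.5, -0.3, -6.9]
gripper_width: 0.0138
finger_force: 58.5
```

Call:
{"method": "move_arm", "body": {"motion": [[0,0,0,0,0,0,0],[0,0,0,0,0,0,0],[0,0,0,0,0,0,0],[0,0,0,0,0,0,0],[0,0,0,0,0,0,0]]}}

```text
time_s: 13.55
ee_pos: [0.5418, 0.2591, 0.2091]
tcp_rot: [0.993, 0.12, -0.0, 0.0]
contact_force: [-0.2, -0.5, -6.6]
gripper_width: 0.0145
finger_force: 58.5
```

Run:
```python
from h import *
w=snap('wrist');s=snap('scene');rem([.5415,.259,.21])
o=np.zeros((400,800,3),np.uint8)
c=proj(s,[.5415,.259,.14]).astype(int);print(c,proj(s,[.5415,.259,.14]),proj(s,[.5415,.259,.175]))
o[:,:400]=cv2.resize(s['color'][c[1]-60:c[1]+60,c[0]-60:c[0]+60],(400,400),interpolation=cv2.INTER_CUBIC)
o[:300,400:]=cv2.resize(w['color'],(400,300))
cv2.imwrite('pics/c6.png',o[:,:,::-1])
```

```text
t 13.65 tcp [0.5418 0.2591 0.2092] F [ 1.  -0.2 -6.2] w 0.0138 ff 58.54893333977088 tilt [-1.e-04 -0.e+00 -1.e+00]
remaining tool mm [-0.3 -0.  -0.8]
[418 184] [418.01868086 184.35015716] [420.95569601 168.26453544]
```

View pics/c6.png

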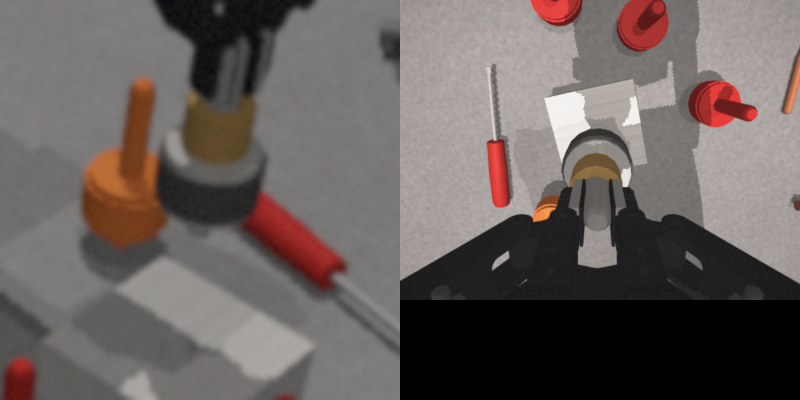

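The views show the rotor hanging level about 10 cm over the stand with the sleeve on the drum. The 7 N load matches rotor plus sleeve, so I'm handing in.

```bash
python3 -c "
from rig import ctrl
print(ctrl.hand_in())"
```

```text
the job is handed in; nothing more can be done
None
```

I handed the job in at about 13.7 s of the 53 s limit. The taller sleeve sits on the rotor's drum, and the gripper holds the rotor level and steady about 10 cm above the stand; the hand-in returned no verdict.

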